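# Shut and latch the annealing kiln door

## Task

The glass is in the little annealing kiln and its door stands ajar. Shut the door fully and latch it: lift the gravity latch bar over the lip of its catch as the door comes home, let the bar drop down behind the lip, and let go. Leave the glass in the kiln and the wooden tools on the bench where they are.

Things in the scene. Friction and masses are not known exactly. Their poses are not given: they have to be found in the camera images.
- kiln: Grey bench kiln, fixed to the bench: 320 deep (its x) by 360 wide (its y) by 275 mm high, a stub on its roof up to 320. Origin: centre of its underside, on the bench; z up. Its front, with mouth and door, is its plane x = -160 mm and looks along its -x.
- door_hinge (a point): Point on the upright hinge axis of the door, fixed on the kiln at x = -160, y = +150, z = 198 mm of the kiln frame (198 mm = height of the latch bar's pivot). Its axes are the kiln's.
- kiln_door (a joint): Door angle about the upright hinge axis, rad: 0 = shut, grows as it opens, clockwise seen from above (free edge moves along the kiln's -x); starts 0.45 to 0.8, stops at 1.75. The door stays where it is left and takes 1 to 2 N at the grip to swing. Unless the bar is lifted, its end strikes the outside of the catch's lip at about 0.07 rad and the door cannot shut.
- latch_bar (a joint): Latch bar angle about its pivot on the door, rad: 0 = level (it falls there by its own weight, onto a stop), grows as the free end is lifted, stops at 0.25. Lifting takes 3 to 5 N at the grip. The bar clears the lip of the catch above about 0.12; 0.19 is comfortable. Latched, with the door shut, it is at 0 behind the lip.
- latch_pivot (a point): Pivot of the latch bar, carried by the door: 130 mm from the hinge axis along the door, 54 mm outward of the hinge axis, 198 mm above the bench. Its axes turn with the door: -y from the hinge to the free edge, -x straight out of the outer face, z up. Door: slab 266 wide, 40 thick, from 32 to 262 mm above the bench; outer face 42 mm outward of the hinge axis.
- latch_grip (a point): Middle of the round wooden grip, 22 mm thick, that stands level out of the bar, 30 to 113 mm off the door's face; this point is on its axis 75 mm off the face (117 mm outward of the hinge axis), 105 mm from the pivot along the bar. Axes turn with door and bar: x along the grip into the door, -y along the bar to its end. A staple 22 mm beyond the grip stands 33 mm off the face, top at 249 mm.
- latch_bar_end (a point): Centre of the free end of the latch bar, a flat dark steel bar 200 long, 26 high, 8 mm thick: 185 mm from the pivot, 45 mm past the door's free edge. Axes as those of latch_grip.
- catch_lip (a point): Middle of the top edge of the catch's lip, fixed on the kiln's frame by the door's free edge: in the kiln frame x = -226, y = -145, z = 203 mm. The lip is an upturned steel plate 24 mm wide (kiln y), 8 mm thick (kiln x); its top is 18 mm above the lower edge of the level bar. With the door shut the bar drops between lip and door, with 4 mm of play.
- tumbler: Clear greenish glass tumbler standing on the kiln's floor (75 mm above the bench) inside: 66 mm across, 95 mm high. Origin: centre of its foot. To be left alone.
- vase: Clear greenish glass vase standing inside the kiln: 68 mm across, 110 mm high. Origin: centre of its foot. To be left alone.
- paddle: Dark wooden glassblower's paddle lying on the bench on the left: blade 130 by 85 by 16 mm, round handle 150 mm long. Origin: on the bench under the joint of blade and handle; its -x points along the handle. To be left alone.
- block: Wooden glassblower's block, a round cup 86 mm across and 55 mm high with a handle 150 mm long along its -x, standing on the bench. Origin: centre of its foot. To be left alone.

How it is judged:
At the end, for the whole second after the job is handed in: The door is shut (kiln_door under 0.03 rad) with the latch bar lying down behind the catch's lip (latch_bar under 0.05 rad), both at rest; the tumbler and the vase are within 20 mm, the paddle and the block within 30 mm of where they were (value of joint kiln_door below 0.03 rad and value of joint latch_bar below 0.05 rad and velocity of joint kiln_door between -0.05 and 0.05 rad/s and velocity of joint latch_bar between -0.05 and 0.05 rad/s and distance of each of tumbler, vase from where it was at the start of the episode below 0.02 m and distance of each of paddle, block from where it was at the start of the episode below 0.03 m); the robot touches nothing.
It fails at once if a glass in the kiln is shifted more than 20 mm or tipped (distance of any of tumbler, vase from where it was at the start of the episode above 0.02 m or angle between any of tumbler, vase's own z axis and vertical above 0.3 rad).
It fails at once if the paddle or the block is shifted more than 30 mm (distance of any of paddle, block from where it was at the start of the episode above 0.03 m).
It also fails if it takes over 37 s, if anything falls off the work surface, if the arm or the gripper's body presses on something with over 40 N, if the wrist force passes 120 N, or if a joint passes its speed limit or range.

## Robot

A 6-joint arm with a two-finger parallel gripper is mounted at the origin on the work surface. World frame = base frame: x ahead of the robot, y to its left, z up, the work surface at z = 0. Lengths are in m, angles in rad, forces in N, time in s.
With the tool pointing down it reaches from about 0.375 to 0.825 m from the base axis. Payload 5.5 kg.
Tool frame: the origin (TCP) lies at the very end of the fingers, on their centre line; the grasp point (between the pads) lies 19 mm behind it (manip.grip_depth is the distance from the TCP to the grasp point, in m); z points along the fingers, y is the direction in which the jaws open and shut (so a half turn about z gives the same grasp; the last joint's range is limited). The gripper opens to 85 mm and grips with 20 to 120 N. Pads are 22 mm wide; open, the fingers measure 114 mm over their backs; the gripper's body (76 mm by 85 mm) begins 54 mm behind the grasp point. The pads swing forward as they close: fully open they stand 13 mm farther back than shut.
Start: joints at [-1.324, 0.314, -0.047, 1.21, 0, 1.571], TCP at [0.147, -0.582, 0.231] pointing down, gripper open.
Joint ranges: [-2.67, 2.67], [-0.69, 1.73], [-1.03, 1.25], [-2.08, 2.16], [-1.42, 1.45], [-3.14, 3.14]. Speed limits (rad/s): [2.39, 2.39, 3.01, 3.14, 3.14, 3.14].

## Interface

Orientations are given as a unit quaternion [x, y, z, w].
In Python, from cell import manip gives the robot as it stands.
- The arm moves only by the shell command python3 -m inch 'ROWS' [FORCE]. ROWS is JSON, a list of rows, each an object of numbers: "hand": the closure, from 0 (fully open) to 1 (shut); "tx", "ty", "tz": the shift along the tool's x, y, z in mm; "wx", "wy", "wz": the turn, a rotation vector about the tool's x, y, z in rad. A call has 1 to 8 rows; each row is the pose to reach, as a shift and turn from the pose commanded when the call began, along the tool's axes at that moment; what a row does not reach only later rows make up. A row lasts 1/10 s, in which the tool goes at most 50 mm and 8.59 degrees, less where a joint would pass 70% of its speed; a pose out of reach is approached as far as the arm can. A call with a gripper value outside its range is refused whole. The fingers move at their own pace and stop on an object; FORCE is the grip in N (left out, the last holds). Time passes only in rows, so rows that repeat a pose let the fingers close. It gives the time, the measured TCP pose, the force and the opening at its end, in the units of the state.
- manip.get_obs(): the state, without advancing time (a new reading comes with each control period).
- manip.snapshot(name): name is "scene" or "top" or "wrist"; returns a dict with "img" (480x640x3 uint8, red, green, blue), "fx", "fy", "cx", "cy" (pixels), "distortion" ([k1, k2, p1, p2, k3] as OpenCV has them; the pictures are not rectified), "cam_to_world" (4x4, takes a point from camera to world coordinates); the wrist camera has in their place "mount" (4x4, takes a point from camera to tool coordinates, whose origin is the TCP and whose axes are the flange's). Camera axes: x right, y down, z forward; pixel columns grow to the right and rows downward; lengths in m; the calibration is good to about 2 mm. A picture is of the moment at which its call begins: read the wrist's pose just before it. There is no depth.
- manip.sign_off(): hands the job in, once; it reports no verdict.
The state is a dict: "time": time; "joint_pos": joint angles; "qd": joint speeds; "joint_efforts": joint torques, N m; "position": TCP position; "tool_rot": TCP orientation; "force": force on the tool from outside, world axes, zero at the start; "ft_torque": the same for the moment, N m; "gripper_width": finger opening in m.
Only numpy, scipy, OpenCV 4.12 (cv2) and the standard library are available. Lean on these libraries where they do the work, as an engineer would, in place of code of your own. Each camera call takes 0.05 s, during which the arm holds its last target.

## Working session

There is one attempt and no reset: what is moved stays moved. The work goes in short steps, Python scripts to look and compute and a shell command to move; the robot and the scene stay as the last step left them, time stands still between calls to the robot, and variables do not carry over. Pictures are saved under pics/ and viewed, and the job is handed in when it is done.

```bash
ls; mkdir -p pics; python3 - <<'E'
from cell import manip
import cv2,numpy as np
o=manip.get_obs();print(o)
for n in("scene","top","wrist"):
    s=manip.snapshot(n);cv2.imwrite(f"pics/{n}0.png",s["img"][:,:,::-1])
    print(n,{k:np.round(v,4).tolist() for k,v in s.items() if k!="img"})
E
```

```text
pics
{'time': 0.0, 'joint_pos': array([-1.32403524e+00,  3.14218897e-01, -4.80978467e-02,  1.21017366e+00,
       -1.31127927e-05,  1.57080980e+00]), 'qd': array([-9.01321921e-04,  1.59883720e-03,  1.65882403e-03,  9.11957588e-04,
       -3.11073502e-05, -2.42461281e-03]), 'joint_efforts': array([ 1.18845401e-03, -5.39599192e+01,  3.39743936e+01,  1.92234828e-02,
        2.60174929e-04, -1.39329921e-05]), 'position': array([ 0.14641346, -0.58126648,  0.23043059]), 'tool_rot': array([ 9.92398743e-01,  1.23061030e-01, -1.10755239e-04, -8.39791159e-04]), 'force': array([-0.99626011,  0.12733633, -0.07085093]), 'ft_torque': array([-0.01305788,  0.01340374, -0.02888784]), 'gripper_width': 0.08525907506702672}
scene {'fx': 526.2299, 'fy': 526.2299, 'cx': 323.0908, 'cy': 248.7583, 'distortion': [-0.1286, 0.0, 0.0, 0.0, 0.0], 'cam_to_world': [[-0.9963, -0.0818, 0.0275, 0.5249], [-0.0863, 0.9434, -0.3201, 0.4089], [0.0002, -0.3213, -0.947, 1.2869], [0.0, 0.0, 0.0, 1.0]]}
top {'fx': 599.1508, 'fy': 599.1508, 'cx': 321.6604, 'cy': 229.572, 'distortion': [-0.1915, 0.0, 0.0, 0.0, 0.0], 'cam_to_world': [[-0.0219, -0.994, 0.1071, 0.3826], [-0.9997, 0.0233, 0.0117, 0.0296], [-0.0141, -0.1068, -0.9942, 1.8085], [0.0, 0.0, 0.0, 1.0]]}
wrist {'fx': 336.4393, 'fy': 336.4393, 'cx': 326.4094, 'cy': 244.5837, 'distortion': [-0.0052, 0.0, 0.0, 0.0, 0.0], 'mount': [[0.0004, -0.9609, -0.2769, 0.0695], [1.0, 0.0007, -0.0009, 0.0002], [0.0011, -0.2769, 0.9609, -0.1418], [0.0, 0.0, 0.0, 1.0]]}
```

View pics/scene0.png

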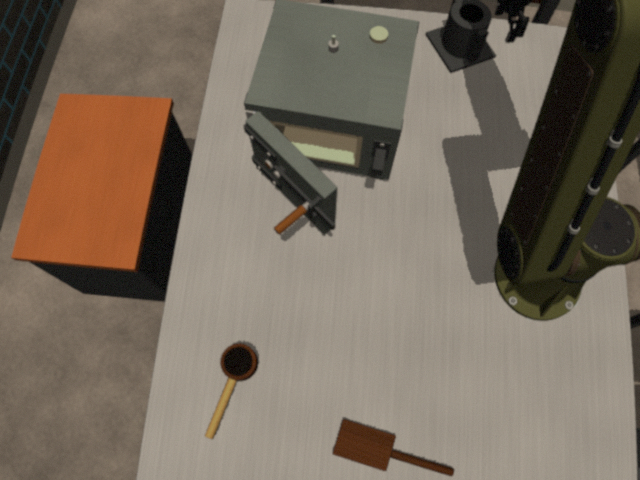

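View pics/top0.png

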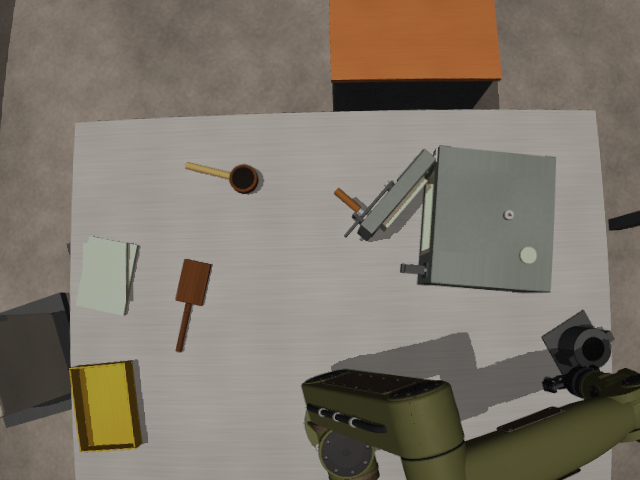

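View pics/wrist0.png

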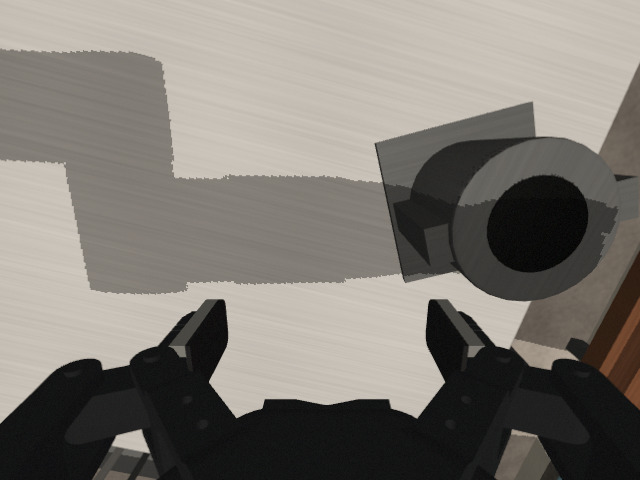

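The scene view shows the kiln with its door ajar and the brown grip near (293,217). In the top view the roof corners are near (440,147), (555,157), (550,292) and (418,284), the grip runs from (337,191) to (360,211), and the catch is near (410,268). I'll measure these next.

```bash
cat > h.py <<'E'
import numpy as np,cv2
from cell import manip
def ray(s,uv,T=None):
    K=np.array([[s["fx"],0,s["cx"]],[0,s["fy"],s["cy"]],[0,0,1]])
    p=cv2.undistortPoints(np.array([[uv]],float),K,np.array(s["distortion"],float))[0,0]
    T=np.array(s["cam_to_world"]) if T is None else T
    return T[:3,3],T[:3,:3]@np.array([p[0],p[1],1.])
def onz(s,uv,z,T=None):
    o,d=ray(s,uv,T);return o+d*(z-o[2])/d[2]
def tri(a,b):
    (o1,d1),(o2,d2)=a,b
    t=np.linalg.lstsq(np.c_[d1,-d2],o2-o1,rcond=None)[0]
    p,q=o1+d1*t[0],o2+d2*t[1];return (p+q)/2,np.linalg.norm(p-q)
E
python3 - <<'E'
from h import *
for n,(x,y,w,h) in {"top":(320,130,240,180),"scene":(235,0,200,250)}.items():
    s=manip.snapshot(n);im=s["img"][:,:,::-1]
    c=im[y:y+h,x:x+w]; k=min(800//w,600//h) ; k=3 if n=="top" else 2
    cv2.imwrite(f"pics/{n}1.png",cv2.resize(c,None,fx=k,fy=k,interpolation=cv2.INTER_CUBIC))
    hsv=cv2.cvtColor(np.ascontiguousarray(im),cv2.COLOR_BGR2HSV)
    m=cv2.inRange(hsv,(3,120,60),(18,255,255))
    m2=np.zeros_like(m);m2[y+20:y+h,x:x+w]=m[y+20:y+h,x:x+w]
    for c in cv2.findContours(m2,0,2)[0]:
        if cv2.contourArea(c)>40: print(n,"grip",cv2.boxPoints(cv2.minAreaRect(c)).round(1).tolist())
s=manip.snapshot("top")
for uv in[(440,147),(555,157),(550,292),(418,284)]: print(onz(s,uv,.275).round(4))
E
```

```text
top grip [[333.3999938964844, 192.8000030517578], [338.1000061035156, 187.39999389648438], [360.3999938964844, 206.5], [355.79998779296875, 211.89999389648438]]
scene grip [[273.8999938964844, 227.6999969482422], [300.29998779296875, 203.89999389648438], [306.5, 210.6999969482422], [280.1000061035156, 234.60000610351562]]
[ 0.7593 -0.2691  0.275 ]
[ 0.7291 -0.5834  0.275 ]
[ 0.3697 -0.5457  0.275 ]
[ 0.4019 -0.196   0.275 ]
```

View pics/top1.png

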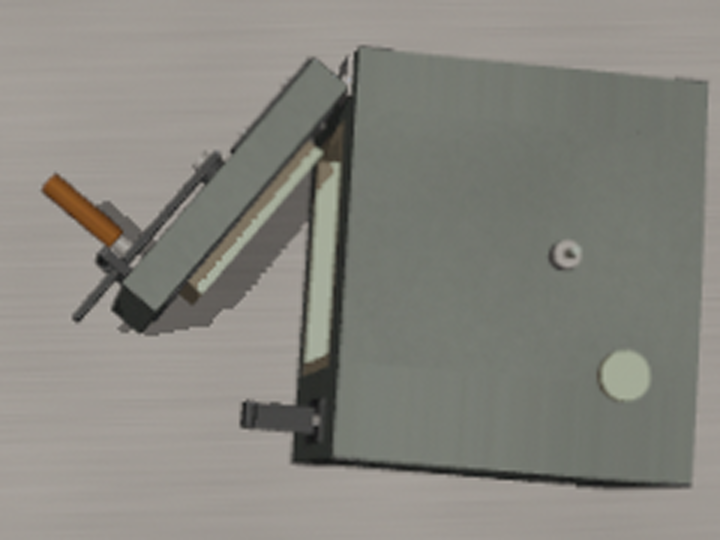

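View pics/scene1.png

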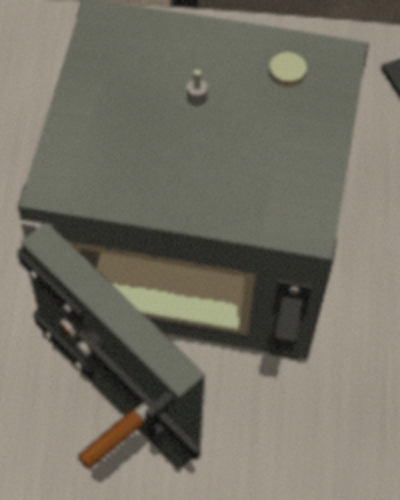

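```bash
python3 - <<'E'
from h import *
t=manip.snapshot("top");s=manip.snapshot("scene")
# roof corners kiln frame: FL(-160,180) BL(160,180) BR FR
K=np.array([[-.16,.18],[.16,.18],[.16,-.18],[-.16,-.18]])
P=np.array([onz(t,u,.275)[:2] for u in[(439.3,145.6),(555.5,156.8),(550.3,292.2),(431.3,283)]])
S=np.array([onz(s,(235+a/2,b/2),.275)[:2] for a,b in[(22,211),(82,5),(368,45),(334,254)]])
for P in(P,S):
    print(P.round(4).tolist(),[np.linalg.norm(P[i]-P[i-1]).round(4) for i in range(4)])
    c=P.mean(0);H=K.T@(P-c);a=np.arctan2(H[0,1]-H[1,0],H[0,0]+H[1,1])
    R=np.array([[np.cos(a),-np.sin(a)],[np.sin(a),np.cos(a)]])
    print("kiln",c.round(4),a,"resid",(P-c-K@R.T).round(4).tolist())
    hz=c+R@[-.16,.15];lip=c+R@[-.226,-.145];print("hinge",hz,"lip",lip)
print("lip tri top ray z.203",onz(t,(402,267.7),.203))
m=lambda a,b:((a[0]+b[0])/2,(a[1]+b[1])/2)
e=tri(ray(t,m((333.4,192.8),(338.1,187.4))),ray(s,m((273.9,227.7),(280.1,234.6))))
f=tri(ray(t,m((360.4,206.5),(355.8,211.9))),ray(s,m((300.3,203.9),(306.5,210.7))))
print("grip outer",e,"inner",f,np.linalg.norm(e[0]-f[0]))
E
```

```text
[[0.7631, -0.2674], [0.7296, -0.5849], [0.3691, -0.5465], [0.4034, -0.2305]] [np.float64(0.3616), np.float64(0.3192), np.float64(0.3626), np.float64(0.3179)]
kiln [ 0.5663 -0.4073] -1.6761145057518627 resid [[0.001, -0.0003], [0.0011, 0.0005], [-0.0014, 0.001], [-0.0007, -0.0012]]
hinge [ 0.73232294 -0.26398409] lip [ 0.44589564 -0.16733832]
[[0.7582, -0.2599], [0.7282, -0.5722], [0.3698, -0.5399], [0.404, -0.2337]] [np.float64(0.3552), np.float64(0.3138), np.float64(0.3599), np.float64(0.3081)]
kiln [ 0.565  -0.4014] -1.6621256508288407 resid [[-0.0007, -0.0014], [-0.0015, 0.0049], [-0.0014, 0.0044], [0.0036, -0.008]]
hinge [ 0.72901385 -0.25576992] lip [ 0.44126266 -0.16314028]
lip tri top ray z.203 [ 0.44759679 -0.16486124  0.203     ]
grip outer (array([0.662814  , 0.00781193, 0.19603736]), np.float64(0.0016377655769978427)) inner (array([ 0.60876129, -0.05139599,  0.20250998]), np.float64(0.0001336549478407928)) 0.0804311330324431
```

Measurements agree with each other. Kiln yaw is -1.676, the door is at about 0.635 rad, and the grip point is (0.638, -0.019, 0.20), both triangulated and from the kinematics. Next I'll work out the approach.

```bash
cat >> h.py <<'E'
from scipy.spatial.transform import Rotation as Ro
HZ=np.array([.7323,-.2640]);KA=-1.6761
def grip(th,lat,off=.117,hz=HZ):
    out=KA+np.pi-th; along=out+np.pi/2
    u=lambda a:np.array([np.cos(a),np.sin(a)])
    p=hz+u(along)*(.130+.105*np.cos(lat))+u(out)*off
    return p,.198+.105*np.sin(lat),out   # tool x = out
def delta(xy,z,out,o=None):
    o=o or manip.get_obs(); R=Ro.from_quat(o["tool_rot"])
    T=Ro.from_matrix(np.array([[np.cos(out),np.sin(out),0],[np.sin(out),-np.cos(out),0],[0,0,-1]]))
    d=R.inv().apply(np.r_[xy,z]-o["position"])*1000
    print("t",d.round(1),"w",(R.inv()*T).as_rotvec().round(3))
E
python3 - <<'E'
from h import *
p,z,out=grip(.635,0);print(p,z,out)
delta(p,.36,out)
E
```

```text
[ 0.63772594 -0.01911279] 0.198 0.8304926535897932
t [ 613.7 -425.6 -128.7] w [-0.    -0.    -0.584]
```

```bash
python3 -m inch '[{"hand":0,"tz":-50},{"hand":0,"tz":-100},{"hand":0,"tz":-130},{"hand":0,"tx":614,"ty":-426,"tz":-130,"wz":-0.58},{"hand":0,"tx":614,"ty":-426,"tz":-130,"wz":-0.58},{"hand":0,"tx":614,"ty":-426,"tz":-130,"wz":-0.58},{"hand":0,"tx":614,"ty":-426,"tz":-130,"wz":-0.58},{"hand":0,"tx":614,"ty":-426,"tz":-130,"wz":-0.58}]' 40; python3 -c "
from h import *
p,z,o=grip(.635,0);delta(p,.36,o)"
```

```text
t [ 613.7 -425.6 -128.7] w [-0.    -0.    -0.584]validation failed for argument at $[0]...
```

```bash
python3 -m inch '[{"hand":0,"tx":0,"ty":0,"tz":-50,"wx":0,"wy":0,"wz":0},{"hand":0,"tx":0,"ty":0,"tz":-100,"wx":0,"wy":0,"wz":0},{"hand":0,"tx":0,"ty":0,"tz":-130,"wx":0,"wy":0,"wz":0},{"hand":0,"tx":614,"ty":-426,"tz":-130,"wx":0,"wy":0,"wz":-0.58},{"hand":0,"tx":614,"ty":-426,"tz":-130,"wx":0,"wy":0,"wz":-0.58},{"hand":0,"tx":614,"ty":-426,"tz":-130,"wx":0,"wy":0,"wz":-0.58},{"hand":0,"tx":614,"ty":-426,"tz":-130,"wx":0,"wy":0,"wz":-0.58},{"hand":0,"tx":614,"ty":-426,"tz":-130,"wx":0,"wy":0,"wz":-0.58}]' 40; python3 -c "
from h import *
p,z,o=grip(.635,0);delta(p,.36,o)"
```

```text
time: 1.2
position: [0.3118, -0.3919, 0.3615]
tool_rot: [0.915, 0.403, 0.0, 0.0]
force: [0.7, -0.1, 0.4]
gripper_width: 0.0854
t [495.  -11.6   1.5] w [ 0.001 -0.    -0.001]
```

```bash
python3 -m inch '[{"hand":0,"tx":495,"ty":-12,"tz":0,"wx":0,"wy":0,"wz":0},{"hand":0,"tx":495,"ty":-12,"tz":0,"wx":0,"wy":0,"wz":0},{"hand":0,"tx":495,"ty":-12,"tz":0,"wx":0,"wy":0,"wz":0},{"hand":0,"tx":495,"ty":-12,"tz":0,"wx":0,"wy":0,"wz":0},{"hand":0,"tx":495,"ty":-12,"tz":0,"wx":0,"wy":0,"wz":0},{"hand":0,"tx":495,"ty":-12,"tz":0,"wx":0,"wy":0,"wz":0},{"hand":0,"tx":495,"ty":-12,"tz":0,"wx":0,"wy":0,"wz":0},{"hand":0,"tx":495,"ty":-12,"tz":0,"wx":0,"wy":0,"wz":0}]'; python3 -c "
from h import *
p,z,o=grip(.635,0);delta(p,.36,o)"
```

```text
time: 2.0
position: [0.5757, -0.0908, 0.3615]
tool_rot: [0.916, 0.402, 0.0, 0.0]
force: [0.1, -0.7, -0.2]
gripper_width: 0.0853
t [94.8 -2.9  1.5] w [ 0.001 -0.    -0.003]
```

```bash
python3 -m inch '[{"hand":0,"tx":50,"ty":-2,"tz":0,"wx":0,"wy":0,"wz":0},{"hand":0,"tx":94,"ty":-3,"tz":0,"wx":0,"wy":0,"wz":0},{"hand":0,"tx":94,"ty":-3,"tz":0,"wx":0,"wy":0,"wz":0},{"hand":0,"tx":94,"ty":-3,"tz":0,"wx":0,"wy":0,"wz":0}]'; python3 - <<'E'
from h import *
p,z,o=grip(.635,0);delta(p,.177,o)
ob=manip.get_obs();s=manip.snapshot("wrist")
T=np.eye(4);T[:3,:3]=Ro.from_quat(ob["tool_rot"]).as_matrix();T[:3,3]=ob["position"];T=T@np.array(s["mount"])
im=np.ascontiguousarray(s["img"][:,:,::-1]);cv2.imwrite("pics/w2.png",im)
m=cv2.inRange(cv2.cvtColor(im,cv2.COLOR_BGR2HSV),(3,120,50),(18,255,255))
for c in cv2.findContours(m,0,2)[0]:
    if cv2.contourArea(c)>100:
        b=cv2.boxPoints(cv2.minAreaRect(c));print(b.round(0).tolist(),[onz(s,q,.198,T)[:2].round(4).tolist() for q in b])
E
```

```text
time: 2.4
position: [0.6363, -0.0207, 0.3605]
tool_rot: [0.915, 0.403, -0.001, -0.0]
force: [-0.5, 0.5, 1.0]
gripper_width: 0.0851
t [  2.4   0.2 183.5] w [-0.001  0.001 -0.002]
[[315.0, 183.0], [337.0, 183.0], [338.0, 272.0], [316.0, 272.0]] [[0.6544, 0.0157], [0.6693, 0.0024], [0.6135, -0.0616], [0.5974, -0.0473]]
[[0.0, 64.0], [0.0, 13.0], [23.0, 13.0], [23.0, 64.0]] [[0.5301, 0.261], [0.5618, 0.2814], [0.5753, 0.2689], [0.5441, 0.2481]]
[[511.0, 0.0], [639.0, 0.0], [639.0, 195.0], [511.0, 195.0]] [[0.8639, 0.0156], [0.9381, -0.0519], [0.8638, -0.1902], [0.778, -0.1118]]
```

View pics/w2.png

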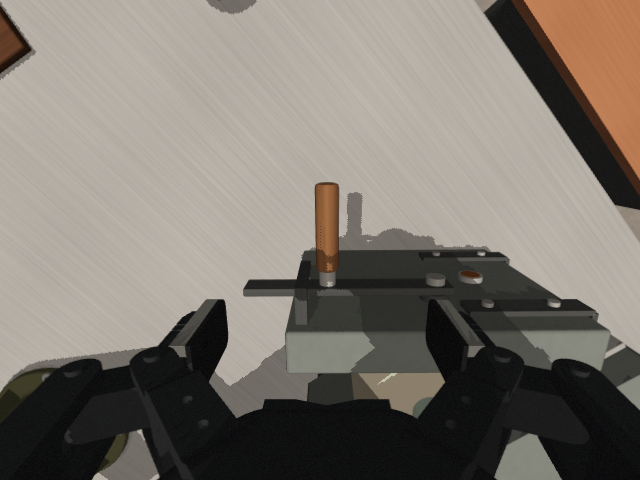

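The wrist view shows the grip running straight up the image from (327,183) to (327,272). It's centred between the jaws and the yaw matches, so I'll descend and close.

```bash
python3 -m inch '[{"hand":0,"tx":2,"ty":0,"tz":50,"wx":0,"wy":0,"wz":0},{"hand":0,"tx":2,"ty":0,"tz":100,"wx":0,"wy":0,"wz":0},{"hand":0,"tx":2,"ty":0,"tz":140,"wx":0,"wy":0,"wz":0},{"hand":0,"tx":2,"ty":0,"tz":170,"wx":0,"wy":0,"wz":0},{"hand":0,"tx":2,"ty":0,"tz":184,"wx":0,"wy":0,"wz":0},{"hand":0,"tx":2,"ty":0,"tz":184,"wx":0,"wy":0,"wz":0}]'; python3 -m inch '[{"hand":1,"tx":0,"ty":0,"tz":0,"wx":0,"wy":0,"wz":0},{"hand":1,"tx":0,"ty":0,"tz":0,"wx":0,"wy":0,"wz":0},{"hand":1,"tx":0,"ty":0,"tz":0,"wx":0,"wy":0,"wz":0},{"hand":1,"tx":0,"ty":0,"tz":0,"wx":0,"wy":0,"wz":0},{"hand":1,"tx":0,"ty":0,"tz":0,"wx":0,"wy":0,"wz":0},{"hand":1,"tx":0,"ty":0,"tz":0,"wx":0,"wy":0,"wz":0}]' 40
```

```text
time: 3.05
position: [0.6356, -0.0211, 0.1761]
tool_rot: [0.916, 0.401, -0.001, -0.001]
force: [0.2, 0.8, -0.3]
gripper_width: 0.0853
time: 3.65
position: [0.6379, -0.0193, 0.1784]
tool_rot: [0.916, 0.402, 0.001, -0.0]
force: [-1.1, 2.4, 6.3]
gripper_width: 0.0205
```

```bash
python3 -m inch '[{"hand":1,"tx":0,"ty":0,"tz":-6,"wx":0,"wy":0,"wz":0},{"hand":1,"tx":0,"ty":1,"tz":-12,"wx":0,"wy":0,"wz":0},{"hand":1,"tx":0,"ty":2,"tz":-17,"wx":0,"wy":0,"wz":0},{"hand":1,"tx":0,"ty":2,"tz":-21,"wx":0,"wy":0,"wz":0},{"hand":1,"tx":0,"ty":2,"tz":-21,"wx":0,"wy":0,"wz":0}]'; python3 - <<'E'
from h import *
o=manip.get_obs();print(o["position"],o["force"],o["gripper_width"])
for n in("wrist","scene"):
    im=manip.snapshot(n)["img"][:,:,::-1]
    if n=="scene": im=cv2.resize(im[90:250,220:420],None,fx=3,fy=3)
    cv2.imwrite(f"pics/{n}3.png",im)
E
```

```text
time: 4.15
position: [0.6384, -0.0206, 0.1985]
tool_rot: [0.916, 0.402, -0.0, -0.001]
force: [-2.7, 4.8, -6.0]
gripper_width: 0.0209
[ 0.63839966 -0.02059978  0.1984612 ] [-2.71758619  4.81915754 -6.02608089] 0.020904743060537377
```

View pics/wrist3.png

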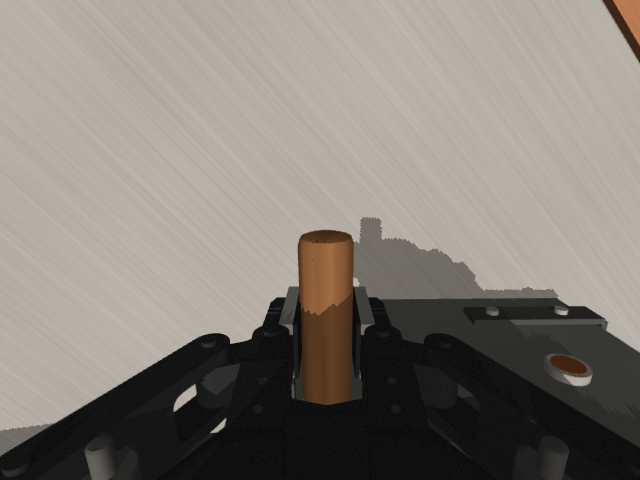

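View pics/scene3.png

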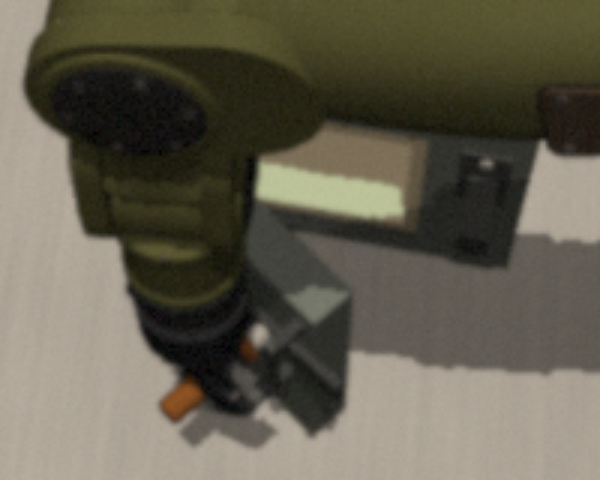

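Grip held: the wrist view shows it between the pads at (327,300–400), and the -6 N vertical force fits a lifted bar. Now I'll calculate the closing arc.

```bash
python3 - <<'E'
from h import *
p0,z,o0=grip(.635,.2);R=lambda o:np.array([[np.cos(o),np.sin(o)],[np.sin(o),-np.cos(o)]])
for th in np.linspace(.635,.20,9)[1:]:
    p,z,o=grip(th,.2);print(round(th,3),(R(o0).T@(p-p0)*1000).round(1),"wz",round(-(o-o0),3))
E
```

```text
0.581 [-12.8  -6. ] wz -0.054
0.526 [-26.  -11.3] wz -0.109
0.472 [-39.4 -15.9] wz -0.163
0.418 [-53.  -19.8] wz -0.218
0.363 [-66.8 -22.9] wz -0.272
0.309 [-80.8 -25.2] wz -0.326
0.254 [-94.9 -26.8] wz -0.381
0.2 [-109.   -27.6] wz -0.435
```

```bash
python3 -m inch '[{"hand":1,"tx":-13,"ty":-6,"tz":0,"wx":0,"wy":0,"wz":-0.054},{"hand":1,"tx":-26,"ty":-11.3,"tz":0,"wx":0,"wy":0,"wz":-0.109},{"hand":1,"tx":-39.4,"ty":-16,"tz":0,"wx":0,"wy":0,"wz":-0.163},{"hand":1,"tx":-53,"ty":-20,"tz":0,"wx":0,"wy":0,"wz":-0.218},{"hand":1,"tx":-67,"ty":-23,"tz":0,"wx":0,"wy":0,"wz":-0.272},{"hand":1,"tx":-81,"ty":-25,"tz":0,"wx":0,"wy":0,"wz":-0.326},{"hand":1,"tx":-95,"ty":-27,"tz":0,"wx":0,"wy":0,"wz":-0.381},{"hand":1,"tx":-109,"ty":-27.6,"tz":0,"wx":0,"wy":0,"wz":-0.435}]'; python3 - <<'E'
from h import *
p,z,o=grip(.2,.2);print(p,o);delta(p,.1985,o)
p0,z,o0=grip(.2,.2);R=lambda o:np.array([[np.cos(o),np.sin(o)],[np.sin(o),-np.cos(o)]])
for th in (.17,.14,.11,.08,.05,.025,0,-.01):
    p,z,o=grip(th,.2);print(round(th,3),(R(o0).T@(p-p0)*1000).round(1),"wz",round(-(o-o0),3))
for n in("wrist","scene","top"):
    im=manip.snapshot(n)["img"][:,:,::-1]
    if n=="scene": im=cv2.resize(im[90:250,220:420],None,fx=3,fy=3)
    if n=="top": im=cv2.resize(im[130:310,320:560],None,fx=3,fy=3)
    cv2.imwrite(f"pics/{n}4.png",im)
E
```

```text
time: 5.05
position: [0.5447, -0.0835, 0.1985]
tool_rot: [0.807, 0.591, 0.0, 0.001]
force: [2.0, 0.9, -8.1]
gripper_width: 0.0209
[ 0.54533182 -0.08240274] 1.2654926535897932
t [ 1.3  0.3 -0. ] w [ 0.001  0.001 -0.002]
0.17 [-7.  -3.4] wz -0.03
0.14 [-14.2  -6.6] wz -0.06
0.11 [-21.4  -9.6] wz -0.09
0.08 [-28.7 -12.3] wz -0.12
0.05 [-36.1 -14.9] wz -0.15
0.025 [-42.3 -16.8] wz -0.175
0 [-48.6 -18.6] wz -0.2
-0.01 [-51.1 -19.3] wz -0.21
```

View pics/wrist4.png

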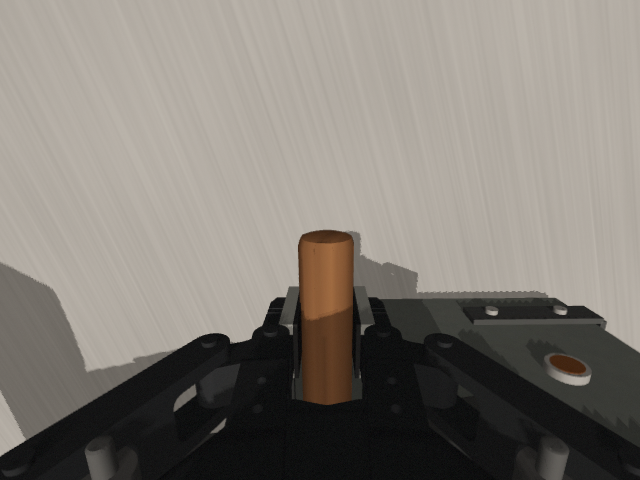

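View pics/scene4.png

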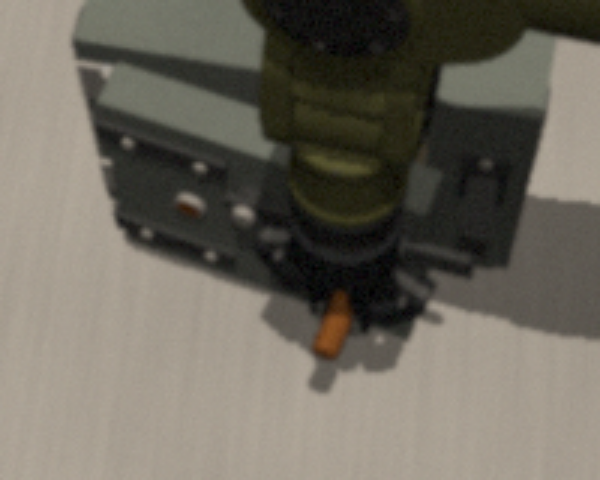

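The grip hasn't shifted in the pads, and the scene view shows the door nearly shut with the bar end, near (450,258) in the crop, approaching the catch. I'll continue past the lip.

```bash
python3 -m inch '[{"hand":1,"tx":-7,"ty":-3.4,"tz":0,"wx":0,"wy":0,"wz":-0.03},{"hand":1,"tx":-14.2,"ty":-6.6,"tz":0,"wx":0,"wy":0,"wz":-0.06},{"hand":1,"tx":-21.4,"ty":-9.6,"tz":0,"wx":0,"wy":0,"wz":-0.09},{"hand":1,"tx":-28.7,"ty":-12.3,"tz":0,"wx":0,"wy":0,"wz":-0.12},{"hand":1,"tx":-36,"ty":-15,"tz":0,"wx":0,"wy":0,"wz":-0.15},{"hand":1,"tx":-36,"ty":-15,"tz":0,"wx":0,"wy":0,"wz":-0.15}]'; python3 - <<'E'
from h import *
p,z,o=grip(.05,.2);delta(p,.1985,o)
p0=p;o0=o
R=lambda o:np.array([[np.cos(o),np.sin(o)],[np.sin(o),-np.cos(o)]])
for th in (.035,.02,.01,0,-.005,-.01,-.015):
    p,z,o=grip(th,.2);print(round(th,3),(R(o0).T@(p-p0)*1000).round(1),"wz",round(-(o-o0),3))
E
```

```text
time: 5.8
position: [0.5201, -0.1135, 0.1985]
tool_rot: [0.762, 0.648, -0.0, 0.001]
force: [1.9, -2.4, -6.9]
gripper_width: 0.0213
t [ 1.1  0.  -0. ] w [ 0.001  0.002 -0.005]
0.035 [-3.5 -1.7] wz -0.015
0.02 [-7.  -3.4] wz -0.03
0.01 [-9.4 -4.5] wz -0.04
0 [-11.8  -5.6] wz -0.05
-0.005 [-13.   -6.1] wz -0.055
-0.01 [-14.2  -6.6] wz -0.06
-0.015 [-15.4  -7.1] wz -0.065
```

```bash
python3 -m inch '[{"hand":1,"tx":-3.5,"ty":-1.7,"tz":0,"wx":0,"wy":0,"wz":-0.015},{"hand":1,"tx":-7,"ty":-3.4,"tz":0,"wx":0,"wy":0,"wz":-0.03},{"hand":1,"tx":-9.4,"ty":-4.5,"tz":0,"wx":0,"wy":0,"wz":-0.04},{"hand":1,"tx":-11.8,"ty":-5.6,"tz":0,"wx":0,"wy":0,"wz":-0.05},{"hand":1,"tx":-13,"ty":-5.8,"tz":0,"wx":0,"wy":0,"wz":-0.05},{"hand":1,"tx":-13,"ty":-5.8,"tz":0,"wx":0,"wy":0,"wz":-0.05}]'; python3 - <<'E'
from h import *
p,z,o=grip(0,.2);delta(p,.1985,o);print(manip.get_obs()["force"])
im=manip.snapshot("scene")["img"][:,:,::-1]
cv2.imwrite("pics/s5.png",cv2.resize(im[60:220,230:430],None,fx=3.5,fy=3.5,interpolation=cv2.INTER_CUBIC))
E
```

```text
time: 6.4
position: [0.5142, -0.1223, 0.1988]
tool_rot: [0.744, 0.668, 0.004, -0.0]
force: [9.8, 7.5, -10.1]
gripper_width: 0.0209
t [-1.  -1.1  0.3] w [ 0.004 -0.006 -0.003]
[  9.79890684   7.48676504 -10.13475769]
```

View pics/s5.png

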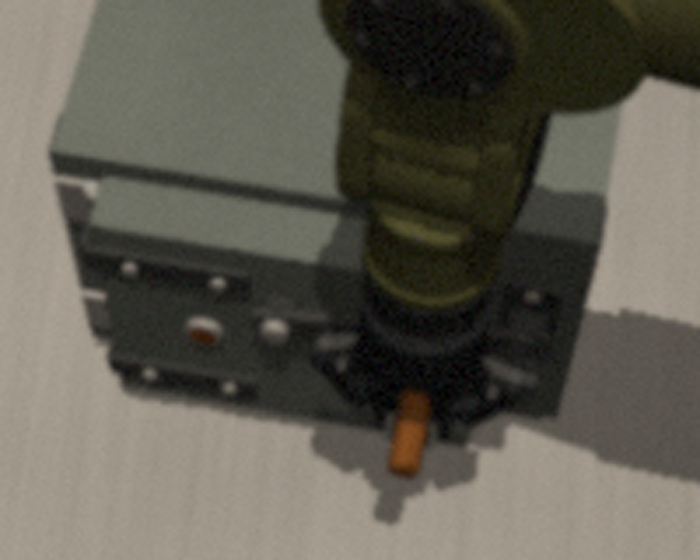

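The door is at its stop: there is a 7.5 N outward reaction and the pose is within 1–2 mm of θ=0. I'll press in slightly, lower the bar and check.

```bash
python3 -m inch '[{"hand":1,"tx":-1.5,"ty":1,"tz":0,"wx":0,"wy":0,"wz":0},{"hand":1,"tx":-1.5,"ty":1,"tz":0,"wx":0,"wy":0,"wz":0},{"hand":1,"tx":-1.5,"ty":1,"tz":5,"wx":0,"wy":0,"wz":0},{"hand":1,"tx":-1.5,"ty":0.5,"tz":10,"wx":0,"wy":0,"wz":0},{"hand":1,"tx":-1.5,"ty":0,"tz":15,"wx":0,"wy":0,"wz":0},{"hand":1,"tx":-1.5,"ty":-1,"tz":19,"wx":0,"wy":0,"wz":0},{"hand":1,"tx":-1.5,"ty":-1,"tz":21,"wx":0,"wy":0,"wz":0},{"hand":1,"tx":-1.5,"ty":-1,"tz":21,"wx":0,"wy":0,"wz":0}]'; python3 - <<'E'
from h import *
p,z,o=grip(0,0);delta(p,.1775,o)
E
```

```text
time: 7.25
position: [0.5127, -0.1228, 0.1797]
tool_rot: [0.744, 0.668, 0.004, -0.001]
force: [0.5, 12.2, 4.9]
gripper_width: 0.021
t [-0.4 -1.8  2.2] w [ 0.005 -0.007 -0.002]
```

```bash
python3 -m inch '[{"hand":0,"tx":0,"ty":0,"tz":0,"wx":0,"wy":0,"wz":0},{"hand":0,"tx":0,"ty":0,"tz":0,"wx":0,"wy":0,"wz":0},{"hand":0,"tx":0,"ty":0,"tz":0,"wx":0,"wy":0,"wz":0},{"hand":0,"tx":0,"ty":0,"tz":0,"wx":0,"wy":0,"wz":0},{"hand":0,"tx":0,"ty":0,"tz":0,"wx":0,"wy":0,"wz":0},{"hand":0,"tx":0,"ty":0,"tz":0,"wx":0,"wy":0,"wz":0}]'; python3 -m inch '[{"hand":0,"tx":3,"ty":0,"tz":-30,"wx":0,"wy":0,"wz":0},{"hand":0,"tx":3,"ty":0,"tz":-70,"wx":0,"wy":0,"wz":0},{"hand":0,"tx":3,"ty":0,"tz":-120,"wx":0,"wy":0,"wz":0},{"hand":0,"tx":3,"ty":0,"tz":-170,"wx":0,"wy":0,"wz":0},{"hand":0,"tx":3,"ty":0,"tz":-180,"wx":0,"wy":0,"wz":0},{"hand":0,"tx":3,"ty":0,"tz":-180,"wx":0,"wy":0,"wz":0}]'; python3 - <<'E'
from h import *
ob=manip.get_obs();s=manip.snapshot("wrist")
T=np.eye(4);T[:3,:3]=Ro.from_quat(ob["tool_rot"]).as_matrix();T[:3,3]=ob["position"];T=T@np.array(s["mount"])
im=np.ascontiguousarray(s["img"][:,:,::-1]);cv2.imwrite("pics/w6.png",im)
m=cv2.inRange(cv2.cvtColor(im,cv2.COLOR_BGR2HSV),(3,120,50),(18,255,255))
for c in cv2.findContours(m,0,2)[0]:
    if cv2.contourArea(c)>100:
        b=cv2.boxPoints(cv2.minAreaRect(c));print(b.round(0).tolist(),[onz(s,q,.198,T)[:2].round(4).tolist() for q in b])
print(grip(0,0,.155),grip(0,0,.072))
E
```

```text
time: 7.85
position: [0.5105, -0.126, 0.1772]
tool_rot: [0.745, 0.667, -0.0, -0.0]
force: [-0.3, 0.1, 0.7]
gripper_width: 0.0854
time: 8.45
position: [0.5122, -0.1233, 0.3594]
tool_rot: [0.745, 0.667, 0.001, 0.002]
force: [0.1, -0.6, -0.7]
gripper_width: 0.085
[[315.0, 184.0], [337.0, 184.0], [337.0, 272.0], [315.0, 272.0]] [[0.5062, -0.0835], [0.5257, -0.0856], [0.5174, -0.1688], [0.4964, -0.1665]]
[[601.0, 80.0], [639.0, 80.0], [639.0, 346.0], [601.0, 346.0]] [[0.7515, -0.0244], [0.7832, -0.0277], [0.8203, -0.2846], [0.7808, -0.2801]]
(array([ 0.51489366, -0.08515794]), np.float64(0.198), 1.4654926535897932) (array([ 0.5061696 , -0.16769818]), np.float64(0.198), 1.4654926535897932)
```

View pics/w6.png

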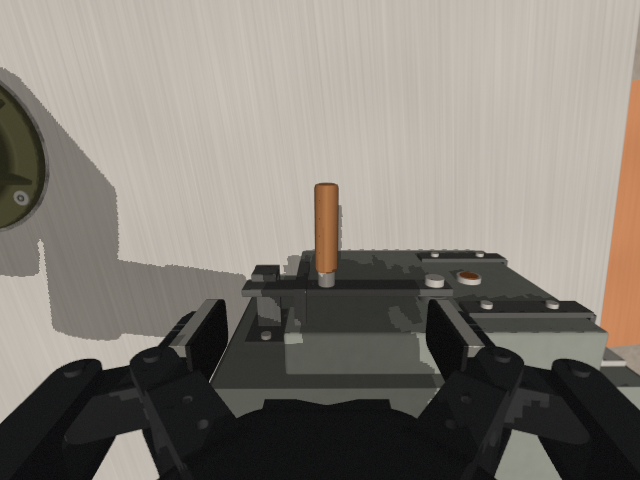

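In the wrist view the bar at (262,288) lies behind the lip at (266,270). The grip reads level, (327,184)–(327,272) as at the start, and sits within about 1 mm of the shut-door model. I'll back off for a clear cross-check.

```bash
python3 -m inch '[{"hand":0,"tx":0,"ty":-50,"tz":-20,"wx":0,"wy":0,"wz":0},{"hand":0,"tx":40,"ty":-90,"tz":-20,"wx":0,"wy":0,"wz":0},{"hand":0,"tx":80,"ty":-110,"tz":-20,"wx":0,"wy":0,"wz":0},{"hand":0,"tx":120,"ty":-110,"tz":-20,"wx":0,"wy":0,"wz":0},{"hand":0,"tx":120,"ty":-110,"tz":-20,"wx":0,"wy":0,"wz":0},{"hand":0,"tx":120,"ty":-110,"tz":-20,"wx":0,"wy":0,"wz":0}]'; python3 - <<'E'
from h import *
im=manip.snapshot("scene")["img"][:,:,::-1]
t=manip.snapshot("top")["img"][:,:,::-1]
a=cv2.resize(im[60:220,230:430],(800,640))[:600];cv2.imwrite("pics/s7.png",a)
cv2.imwrite("pics/t7.png",t)
E
```

```text
time: 9.1
position: [0.4137, 0.0091, 0.3754]
tool_rot: [0.744, 0.669, -0.001, -0.001]
force: [0.5, -0.3, -0.4]
gripper_width: 0.0857
```

View pics/s7.png

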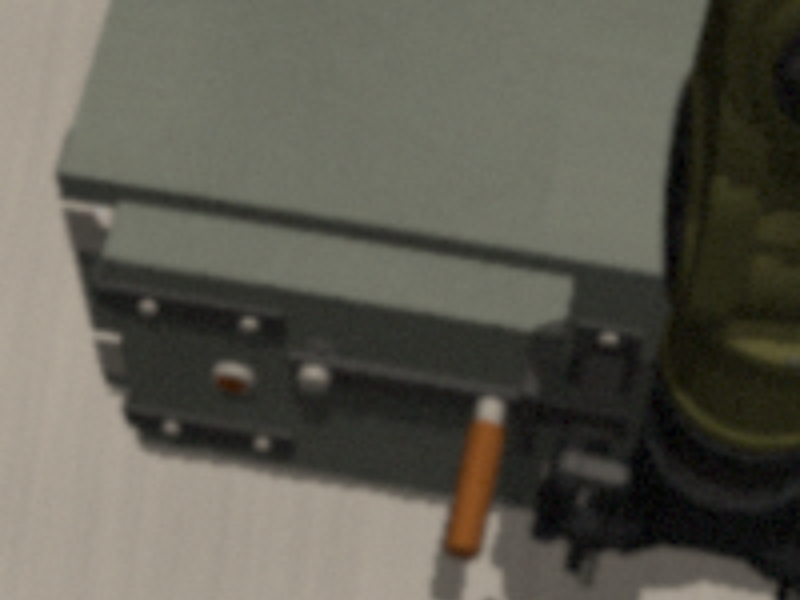

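View pics/t7.png

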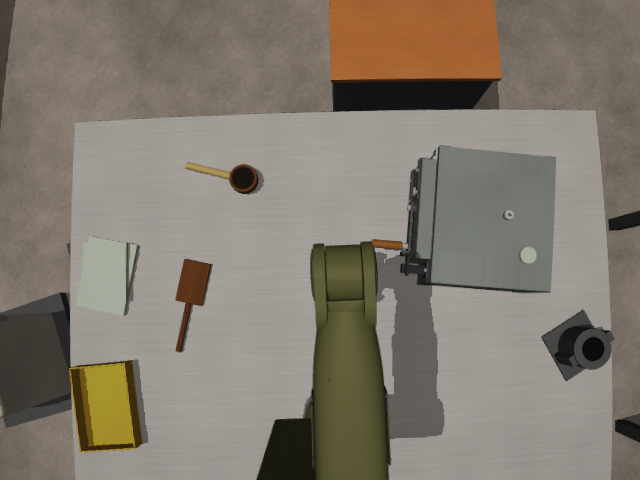

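The scene crop shows the door flush along the front and the bar level, with the grip at (475,480) and the lip's pale top edge at (595,468) outside the bar. In the top view the block (243,178) and paddle (193,285) haven't moved.

```bash
python3 -c "
from cell import manip
print(manip.get_obs()['qd'].round(3));manip.sign_off()"
```

```text
[-0.019  0.001  0.012  0.004  0.002  0.002]
the job is handed in; nothing more can be done
```

The kiln door is shut and latched, and I handed the job in at about 9 s of the 37 s allowed. I gripped the wooden grip, lifted the bar about 21 mm and swung the door closed along its arc. I then lowered the bar behind the lip, let go and backed off.

**Last checks:**
- **Door:** the grip was within about 1 mm of where it should be with the door shut. The door pushed back with 7–12 N at its stop.
- **Latch bar:** the wrist view shows it level and behind the lip. I did not pull on the door to test the latch.
- **Bench tools:** the paddle and block are at the same pixels as at the start.
- **Glass:** I could not see the tumbler or vase behind the shut door. The gripper never entered the kiln.
- **Robot:** it was touching nothing, with residual force under 1 N. The arm was still settling slightly at hand-in, at no more than 0.02 rad/s.

**Disagreements:**
- **Refused move:** my first move call was refused because its rows left out some fields, and nothing moved.
- **Scene camera:** its roof corners put the kiln up to 8 mm off the top camera's fit. I used the top camera's, which matched the sizes given.

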